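# Roll the loose eggs into the pockets of the pine egg board

## Robot

A 6-joint arm with a two-finger parallel gripper is mounted at the origin on the work surface. World frame = base frame: x ahead of the robot, y to its left, z up, the work surface at z = 0. Lengths are in m, angles in degrees, forces in N, time in s.
With the tool pointing down it reaches from about 0.35 to 0.875 m from the base axis. Payload 4.2 kg.
Tool frame: the origin (TCP) lies at the very end of the fingers, on their centre line; the grasp point (between the pads) lies 19 mm behind it (r.grip_point_offset is the distance from the TCP to the grasp point, in m); z points along the fingers, y is the line along which they close (so a half turn about z gives the same grasp; the last joint's range is limited). The gripper opens to 87 mm and grips with 3 to 60 N. Pads are 19 mm wide; open, the fingers measure 117 mm over their backs; the gripper's body (75 mm by 190 mm) begins 51 mm behind the grasp point.
Start: joints at [-52.85, 22.042, 0.453, 0, -68.411, -14.817], TCP at [0.238, -0.578, 0.223] pointing down, gripper open.
Joint ranges: [-179.83, 179.83], [-69.29, 118.12], [-61.27, 80.66], [-181.25, 117.63], [-171.15, -9.14], [-177.46, 177.46]. Speed limits (degrees/s): [159.86, 159.86, 180, 180, 180, 180].

## Interface

Orientations are given as a 3x3 rotation matrix whose columns are the frame's x, y, z axes.
In Python, from station import r, cams gives the robot as it stands. The module is installed in compiled form; this text tells all that it offers.
- The arm moves only by the shell command python3 -m handwheel 'ROWS'. ROWS is JSON, a list that holds one entry, the list of rows, each a list of 7 numbers: the turn, a rotation vector about the tool's x, y, z in units of 6 degrees (1.0 is 6 degrees), then the shift along the tool's x, y, z in m, then the finger opening in m, from 0 to 0.087. In form: [[[ax, ay, az, x, y, z, jaw], ...]]. A call has 1 to 12 rows; each row shifts and turns the commanded pose from where the row before left it, along the tool's axes as they then stand; what a row does not reach is not made up. A row lasts 1/10 s, in which the tool goes at most 50 mm and 8.59 degrees, less where a joint would pass 70% of its speed; a pose out of reach is approached as far as the arm can. A call with a gripper value outside its range is refused whole. The fingers move at their own pace and stop on an object; the grip force is fixed at half the most. Time passes only in rows, so rows that do not move let the fingers close. It gives the time, the measured TCP pose, the force, the opening and the grip force at its end, in the units of the state.
- r.sense(): the state, without advancing time (a new reading comes with each control period).
- cams.capture(name): name is "scene" or "top"; returns the picture (420x560x3 uint8, red, green, blue); there is no depth.
- cams.get_calibration(name): a dict with "camera_matrix" (3x3 intrinsics, pixels), "rvec" (rotation vector, rad) and "tvec" (3), from world to camera coordinates, as OpenCV has them. Camera axes: x right, y down, z forward; pixel columns grow to the right and rows downward; lengths in m; the calibration is good to about 2 mm. A picture is of the moment at which its call begins. get_calibration takes no time and is no camera call.
- r.finish_job(): hands the job in; it is judged then, once.
The state is a dict: "time_s": time; "joints": joint angles; "joint_velocities": joint speeds; "effort": joint torques, N m; "tcp_pos": TCP position; "ee_rot": TCP orientation; "wrist_force": force on the tool from outside, world axes, zero at the start; "moment": the same for the moment, N m; "gripper_width": opening from 0.0 (shut) to 1.0 (fully open); "gripper_force": force on a finger pad.
Only numpy, scipy, OpenCV 4.12 (cv2) and the standard library are available. Lean on these libraries where they do the work, as an engineer would, in place of code of your own. Each camera call takes 0.05 s, during which the arm holds its last target. There are 200 camera calls.

## Task

Two eggs are lying loose on the pine board, and one of the two free egg pockets is covered by the katori: slide the katori off so that it stands upright elsewhere on the board, and roll the two loose eggs gently into the two free pockets, one in each. Do not lift the eggs, press hard on them or knock them against one another or the katori, and leave the three seated eggs, the jars, the pot, the spoon and the tumbler as they are.

Things in the scene. Friction and masses are not known exactly. Their poses are not given: they have to be found in the camera images.
- board: pine board, 380 mm (x, depth) by 1100 mm (y) by 30 mm thick, fixed, flat on the work surface. Origin at the centre of its underside, so its top face is at own z = 30 mm; own y runs along the row of pockets, own +x away from the robot. The five pockets lie in one row at own x = +55 mm; the top is flat in front of the row (own x -190 to +30 mm) and behind it (own x +80 to +190 mm).
- board_hole0 (a point): centre of the mouth of egg pocket 0 (0 to 4 from the left, own y = +176 mm), level with the board's top face: a round recess 45 mm wide and 14 mm deep, pockets 88 mm apart. Three pockets hold an egg, one is open, one is under the katori: one of these two is pocket 0 or 1, the other pocket 3 or 4.
- board_hole1 (a point): centre of the mouth of egg pocket 1 (0 to 4 from the left, own y = +88 mm), level with the board's top face: a round recess 45 mm wide and 14 mm deep, pockets 88 mm apart. Three pockets hold an egg, one is open, one is under the katori: one of these two is pocket 0 or 1, the other pocket 3 or 4.
- board_hole2 (a point): centre of the mouth of egg pocket 2 (0 to 4 from the left, own y = +0 mm), level with the board's top face: a round recess 45 mm wide and 14 mm deep, pockets 88 mm apart. Three pockets hold an egg, one is open, one is under the katori: one of these two is pocket 0 or 1, the other pocket 3 or 4.
- board_hole3 (a point): centre of the mouth of egg pocket 3 (0 to 4 from the left, own y = -88 mm), level with the board's top face: a round recess 45 mm wide and 14 mm deep, pockets 88 mm apart. Three pockets hold an egg, one is open, one is under the katori: one of these two is pocket 0 or 1, the other pocket 3 or 4.
- board_hole4 (a point): centre of the mouth of egg pocket 4 (0 to 4 from the left, own y = -176 mm), level with the board's top face: a round recess 45 mm wide and 14 mm deep, pockets 88 mm apart. Three pockets hold an egg, one is open, one is under the katori: one of these two is pocket 0 or 1, the other pocket 3 or 4.
- egg_a: loose brown hen's egg lying on its side on the flat of the board in front of the pockets, in its left half: 57 mm long and 44 mm thick, about 58 g, smooth and rigid. Origin in its middle; own x runs along its length. Middle 22 mm above the board's top face there, about 12 to 13 mm above it when seated in a pocket. 
- egg_b: the other loose egg, in the right half; same size and heights as egg_a. Both eggs roll readily across their length (pushed askew to it they wander off sideways), stop almost at once when no longer pushed, and drop into a pocket by themselves once the middle is over its mouth.
- egg_in1: egg already seated in one of the pockets, lying on its side: 57 mm long and 44 mm thick, about 58 g, smooth and rigid. Origin in its middle; own x runs along its length. Leave it in its pocket.
- egg_in2: egg already seated in one of the pockets, lying on its side: 57 mm long and 44 mm thick, about 58 g, smooth and rigid. Origin in its middle; own x runs along its length. Leave it in its pocket.
- egg_in3: egg already seated in one of the pockets, lying on its side: 57 mm long and 44 mm thick, about 58 g, smooth and rigid. Origin in its middle; own x runs along its length. Leave it in its pocket.
- katori: empty steel katori (small bowl), 34 mm high, rim 80 mm across, flat base 58 mm across, wall 2.5 mm, 70 to 120 g, standing upright over one of the pockets. Origin at the centre of its underside. It slides on the board when pushed low on its side, or from inside against its wall; a clear space of 130 mm behind each pocket takes it.
- turntable: foot of the plastic turntable at the left end of the board, tray 240 mm across, 30 mm high in all. Origin at the centre of its underside. Leave alone.
- jar1: closed brown glass jar on the turntable, 72 mm across, 125 mm high; origin under its centre. Leave alone.
- jar2: closed brown glass jar on the turntable, 68 mm across, 105 mm high; origin under its centre. Leave alone.
- pot: small aluminium pot with two ears near the right end of the board, 138 mm across, 70 mm high; origin under its centre. Leave alone.
- spoon: white melamine spoon, 170 mm long, lying near the front edge of the board right of the eggs. Leave alone.
- tumbler: steel tumbler at the right end of the board, 68 mm across, 95 mm high; origin under its centre. Leave alone.
There are look-alikes about, which are no part of the job. Leave any green, orange or turquoise look-alike of the katori alone.

How it is judged (in metres and radians):
At the end, for the whole second after the job is handed in: All five eggs sit in pockets, one in each: the egg's middle within 10 mm (sideways) of a pocket's centre and less than 18.5 mm above the board's top face (lying on the flat it is 22 mm), at rest. The katori stands upright (within 0.12 rad) on the board's top face, at rest (((horizontal distance between egg_a and board_hole0 below 0.01 m and z of egg_a in the frame of board below 0.0485 m) or (horizontal distance between egg_a and board_hole1 below 0.01 m and z of egg_a in the frame of board below 0.0485 m) or (horizontal distance between egg_a and board_hole2 below 0.01 m and z of egg_a in the frame of board below 0.0485 m) or (horizontal distance between egg_a and board_hole3 below 0.01 m and z of egg_a in the frame of board below 0.0485 m) or (horizontal distance between egg_a and board_hole4 below 0.01 m and z of egg_a in the frame of board below 0.0485 m)) and ((horizontal distance between egg_b and board_hole0 below 0.01 m and z of egg_b in the frame of board below 0.0485 m) or (horizontal distance between egg_b and board_hole1 below 0.01 m and z of egg_b in the frame of board below 0.0485 m) or (horizontal distance between egg_b and board_hole2 below 0.01 m and z of egg_b in the frame of board below 0.0485 m) or (horizontal distance between egg_b and board_hole3 below 0.01 m and z of egg_b in the frame of board below 0.0485 m) or (horizontal distance between egg_b and board_hole4 below 0.01 m and z of egg_b in the frame of board below 0.0485 m)) and ((horizontal distance between egg_in1 and board_hole0 below 0.01 m and z of egg_in1 in the frame of board below 0.0485 m) or (horizontal distance between egg_in1 and board_hole1 below 0.01 m and z of egg_in1 in the frame of board below 0.0485 m) or (horizontal distance between egg_in1 and board_hole2 below 0.01 m and z of egg_in1 in the frame of board below 0.0485 m) or (horizontal distance between egg_in1 and board_hole3 below 0.01 m and z of egg_in1 in the frame of board below 0.0485 m) or (horizontal distance between egg_in1 and board_hole4 below 0.01 m and z of egg_in1 in the frame of board below 0.0485 m)) and ((horizontal distance between egg_in2 and board_hole0 below 0.01 m and z of egg_in2 in the frame of board below 0.0485 m) or (horizontal distance between egg_in2 and board_hole1 below 0.01 m and z of egg_in2 in the frame of board below 0.0485 m) or (horizontal distance between egg_in2 and board_hole2 below 0.01 m and z of egg_in2 in the frame of board below 0.0485 m) or (horizontal distance between egg_in2 and board_hole3 below 0.01 m and z of egg_in2 in the frame of board below 0.0485 m) or (horizontal distance between egg_in2 and board_hole4 below 0.01 m and z of egg_in2 in the frame of board below 0.0485 m)) and ((horizontal distance between egg_in3 and board_hole0 below 0.01 m and z of egg_in3 in the frame of board below 0.0485 m) or (horizontal distance between egg_in3 and board_hole1 below 0.01 m and z of egg_in3 in the frame of board below 0.0485 m) or (horizontal distance between egg_in3 and board_hole2 below 0.01 m and z of egg_in3 in the frame of board below 0.0485 m) or (horizontal distance between egg_in3 and board_hole3 below 0.01 m and z of egg_in3 in the frame of board below 0.0485 m) or (horizontal distance between egg_in3 and board_hole4 below 0.01 m and z of egg_in3 in the frame of board below 0.0485 m)) and linear speed of each of egg_a, egg_b, egg_in1, egg_in2, egg_in3, katori below 0.02 m/s and angle between katori's own z axis and vertical below 0.12 rad and z of katori in the frame of board between 0.026 and 0.036 m); the robot touches nothing.
It fails at once if an egg lifted: its middle more than 40 mm above the board's top face (22 mm when it lies on the board) (z of any of egg_a, egg_b, egg_in1, egg_in2, egg_in3 in the frame of board above 0.07 m).
It fails at once if the robot presses an egg with more than 10 N (contact force between any of the fingers, the arm and egg_a above 10 N or contact force between any of the fingers, the arm and egg_b above 10 N or contact force between any of the fingers, the arm and egg_in1 above 10 N or contact force between any of the fingers, the arm and egg_in2 above 10 N or contact force between any of the fingers, the arm and egg_in3 above 10 N).
It fails at once if an egg is knocked by another egg or by the katori with more than 5 N (contact force between any of egg_a, katori and egg_b above 5 N or contact force between any of egg_a, egg_b, katori and egg_in1 above 5 N or contact force between any of egg_a, egg_b, katori and egg_in2 above 5 N or contact force between any of egg_a, egg_b, katori and egg_in3 above 5 N or contact force between katori and egg_a above 5 N).
It fails at once if an egg that was already seated moved by more than 15 mm (distance of any of egg_in1, egg_in2, egg_in3 from where it was at the start of the episode above 0.015 m).
It fails at once if a jar, the pot, the spoon or the tumbler moved by more than 30 mm (distance of any of jar1, jar2, pot, spoon, tumbler from where it was at the start of the episode above 0.03 m).
It also fails if it takes over 72 s, if anything falls off the work surface, if the arm or the gripper's body presses on something with over 40 N, if the wrist force passes 120 N, or if a joint passes its speed limit or range.

## Working session

There is one attempt and no reset: what is moved stays moved. The work goes in short steps, Python scripts to look and compute and a shell command to move; the robot and the scene stay as the last step left them, time stands still between calls to the robot, and variables do not carry over. Pictures are saved under pics/ and viewed, at most 10 in all, crops included, and the job is handed in when it is done.

```bash
mkdir -p pics; python3 - <<'E'
from station import r,cams
import cv2,numpy as np
for n in("scene","top"):
    im=cams.capture(n); cv2.imwrite(f"pics/{n}0.png",cv2.resize(im[:,:,::-1],(784,588),interpolation=cv2.INTER_CUBIC))
    cv2.imwrite(f"pics/raw_{n}0.png",im[:,:,::-1])
    c=cams.get_calibration(n); R=cv2.Rodrigues(np.array(c["rvec"]))[0]; print(n,c["camera_matrix"],(-R.T@np.array(c["tvec"]).ravel()).round(3),R.round(3))
s=r.sense();print(s["tcp_pos"],np.array(s["ee_rot"]).round(3),s["time_s"],s["gripper_width"])
E
```

```text
scene [[471.60737728   0.         282.86723015]
 [  0.         471.60737728 202.56293688]
 [  0.           0.           1.        ]] [1.443 0.393 1.077] [[-0.415  0.91   0.017]
 [ 0.664  0.316 -0.677]
 [-0.622 -0.27  -0.735]]
top [[423.29834404   0.         281.26516679]
 [  0.         423.29834404 208.09825451]
 [  0.           0.           1.        ]] [0.503 0.028 1.11 ] [[ 0.013 -1.    -0.013]
 [-0.996 -0.012 -0.093]
 [ 0.092  0.014 -0.996]]
[ 0.23730103 -0.57761098  0.22155257] [[-0.925 -0.38  -0.001]
 [-0.38   0.925  0.002]
 [ 0.     0.002 -1.   ]] 0.1 1.0004164028880067
```

View pics/top0.png

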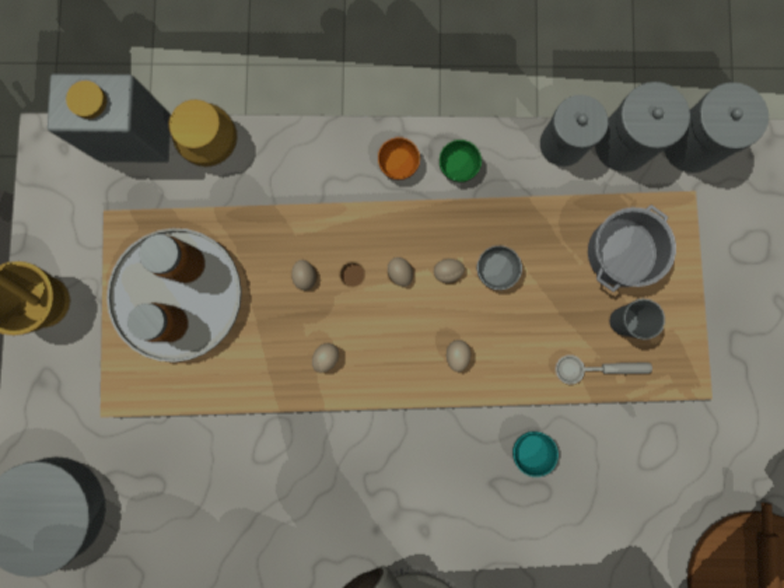

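View pics/scene0.png

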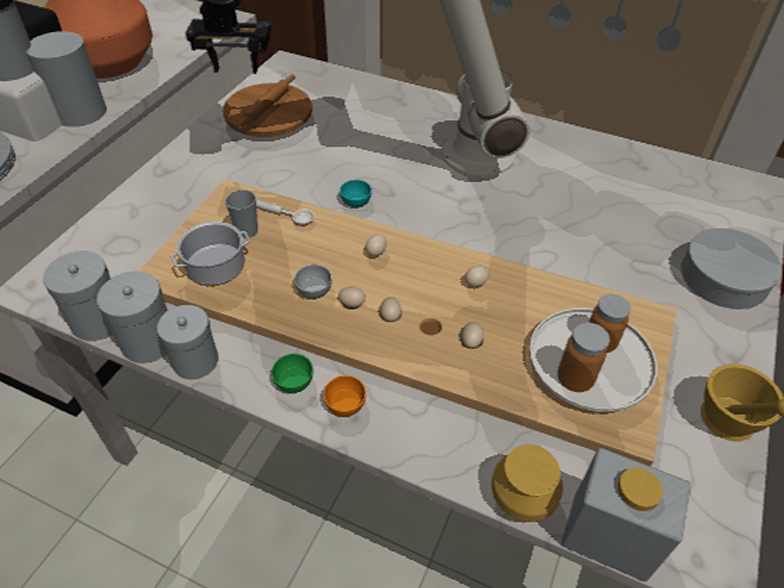

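The top view (784 px wide) shows seated eggs at (304,275), (400,271) and (449,270), the open pocket 1 at (352,274), and loose eggs a (326,358) and b (459,356). There are four bowls that could be the katori: steel (500,268), orange (399,159), green (460,161) and turquoise (536,454). The steel one on the board over pocket 4 fits the description, and I'll confirm it with a crop.

```bash
cat > h.py <<'E'
from station import r,cams
import cv2,numpy as np
def cal(n):
    c=cams.get_calibration(n);return np.array(c["camera_matrix"]),cv2.Rodrigues(np.array(c["rvec"]))[0],np.array(c["tvec"]).ravel()
def ray(n,u,v,z):
    K,R,t=cal(n);d=R.T@np.linalg.solve(K,[u,v,1.]);o=-R.T@t
    return o+d*(z-o[2])/d[2]
def proj(n,p):
    K,R,t=cal(n);q=K@(R@np.array(p)+t);return q[:2]/q[2]
E
python3 - <<'E'
from h import *
im=cv2.imread("pics/raw_top0.png")
S=1/1.4
for n,(u,v),z in [("cornFL",(101,416),.03),("cornFR",(711,400),.03),("cornBL",(104,211),.03),("cornBR",(697,192),.03),("pocket1",(352,274),.03),("p0egg",(304,275),.042),("p2egg",(400,271),.042),("p3egg",(449,270),.042),("kat rim",(500,268),.064),("a",(326,358),.052),("b",(459,356),.052)]:
    print(n,ray("top",u*S,v*S,z).round(4))
c=im[170:280,205:385]; cv2.imwrite("pics/crop.png",cv2.resize(c,None,fx=4.4,fy=4.4,interpolation=cv2.INTER_CUBIC))
E
```

```text
cornFL [0.3707 0.5689 0.03  ]
cornFR [ 0.4146 -0.5263  0.03  ]
cornBL [0.7471 0.5855 0.03  ]
cornBR [ 0.7937 -0.5144  0.03  ]
pocket1 [0.634  0.1202 0.03  ]
p0egg [0.6298 0.2065 0.042 ]
p2egg [0.639  0.0321 0.042 ]
p3egg [ 0.6419 -0.0567  0.042 ]
kat rim [ 0.6436 -0.1454  0.064 ]
a [0.4806 0.1617 0.052 ]
b [ 0.4872 -0.0743  0.052 ]
```

View pics/crop.png

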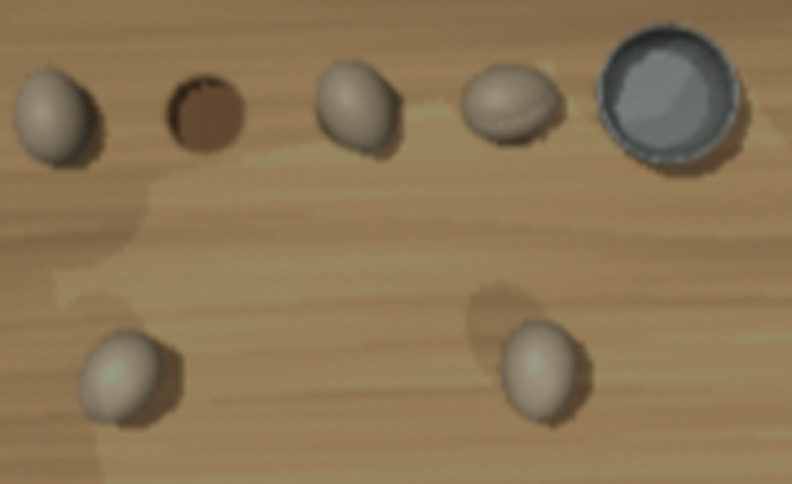

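The crop confirms it: the steel katori, at crop (669,95), stands on the board over pocket 4. I'll measure the eggs' axes, and align the tool while travelling high to above the katori.

```bash
cat >> h.py <<'E'
def egg(im,xy,z=.052,dbg=None):
    "fit the egg near world xy in RGB top image -> centre, axis heading (deg), size mm"
    f=4;u,v=proj("top",[*xy,z]);u0,v0=int(u)-24,int(v)-24
    c=cv2.resize(im[v0:v0+48,u0:u0+48],None,fx=f,fy=f,interpolation=cv2.INTER_CUBIC)
    hsv=cv2.cvtColor(c,cv2.COLOR_RGB2HSV)
    m=((hsv[...,1]<95)&(hsv[...,2]>70)).astype(np.uint8)
    m=cv2.morphologyEx(m,cv2.MORPH_OPEN,np.ones((7,7)))
    n,l,s,ce=cv2.connectedComponentsWithStats(m)
    k=min((i for i in range(1,n) if s[i,4]>600),key=lambda i:np.hypot(*(ce[i]-96)))
    if dbg: cv2.imwrite(dbg,np.hstack([c[:,:,::-1],np.repeat((l==k)[...,None]*255,3,2).astype(np.uint8)]))
    cnt=max(cv2.findContours((l==k).astype(np.uint8),0,2)[0],key=cv2.contourArea)
    P=np.array([ray("top",u0+(p[0]+.5)/f-.5,v0+(p[1]+.5)/f-.5,z)[:2] for p in cnt[:,0]],np.float32)
    (cx,cy),(a,b),th=cv2.fitEllipse(P*1000)
    return np.array([cx,cy]).round(1),(th+90)%180,(round(a),round(b))
def st():
    s=r.sense();R=np.array(s["ee_rot"]);print("t",round(s["time_s"],2),"tcp",(np.array(s["tcp_pos"])*1000).round(1),"yaw",np.degrees(np.arctan2(R[1,1],R[0,1])).round(1),"tilt",R[:2,2].round(3),"F",np.array(s["wrist_force"]).round(1),"j6",round(s["joints"][5]),"w",round(s["gripper_width"]*87,1))
E
python3 - <<'E'
from h import *
im=cv2.imread("pics/raw_top0.png")[:,:,::-1].copy()
for n,p,z in [("a",(.481,.162),.052),("b",(.487,-.074),.052),("p0",(.63,.2065),.042),("p2",(.639,.032),.042),("p3",(.642,-.057),.042)]: print(n,egg(im,p,z,f"pics/d_{n}.png"))
st()
E
python3 -m handwheel '[[[0,0,1.24,0,0,0,0],[0,0,1.24,0,0,0,0],[0,0,1.24,0,0,0,0],[0,0,0,-0.034,0.036,0,0],[0,0,0,-0.034,0.036,0,0],[0,0,0,-0.034,0.036,0,0],[0,0,0,-0.034,0.036,0,0],[0,0,0,-0.034,0.036,0,0],[0,0,0,-0.034,0.036,0,0],[0,0,0,-0.034,0.036,0,0],[0,0,0,-0.034,0.036,0,0],[0,0,0,-0.034,0.036,0,0]]]'
python3 -c "from h import *;st()"
```

```text
a (array([482.1, 164.8]), 146.1353416442871, (43, 56))
b (array([489.4, -71.9]), 179.19780731201172, (43, 57))
p0 (array([631.6, 210.9]), 5.853675842285156, (39, 55))
p2 (array([638.9,  33.3]), 26.064697265625, (42, 57))
p3 (array([642.4, -55. ]), 104.69574642181396, (43, 57))
t 0.1 tcp [ 237.3 -577.6  221.6] yaw 112.3 tilt [-0.001  0.002] F [-0.6 -0.1 -0.1] j6 -15 w 87.0
time_s: 1.3
tcp_pos: [0.5443, -0.2522, 0.2222]
ee_rot: [[-1.0, -0.0, -0.001], [-0.0, 1.0, 0.0], [0.001, 0.0, -1.0]]
wrist_force: [0.7, -0.6, 0.3]
gripper_width: 0.033
gripper_force: 0.0
t 1.3 tcp [ 544.3 -252.2  222.2] yaw 90.0 tilt [-0.001  0.   ] F [ 0.7 -0.6  0.3] j6 -81 w 2.9
```

```bash
python3 -c "
import cv2,numpy as np
cv2.imwrite('pics/dbg.png',np.vstack([cv2.imread('pics/d_a.png'),cv2.imread('pics/d_b.png')]))"
python3 -m handwheel '[[[0,0,0,-0.034,0.036,0,0],[0,0,0,-0.034,0.036,0,0],[0,0,0,-0.033,0.035,0,0],[0,0,0,0,0,0.035,0],[0,0,0,0,0,0.035,0],[0,0,0,0,0,0.03,0],[0,0,0,0,0,0,0]]]'
python3 -c "from h import *;st()"
```

```text
time_s: 2.0
tcp_pos: [0.6408, -0.1464, 0.1167]
ee_rot: [[-1.0, 0.001, -0.012], [0.0, 1.0, 0.001], [0.012, 0.001, -1.0]]
wrist_force: [-0.3, 0.4, -0.9]
gripper_width: 0.007
gripper_force: 0.0
t 2.0 tcp [ 640.8 -146.4  116.7] yaw 90.0 tilt [-0.012  0.001] F [-0.3  0.4 -0.9] j6 -91 w 0.6
```

View pics/dbg.png

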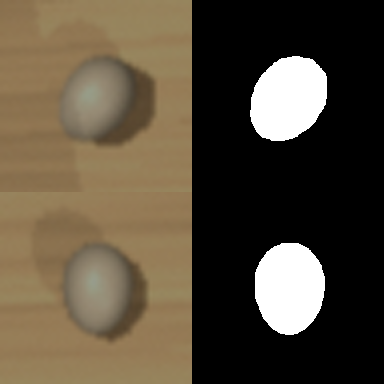

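Masks are clean: egg a's axis heads about -34° and b's about -1°. Next I put the closed fingers into the katori and push its far wall straight back.

```bash

python3 -m handwheel '[[[0,0,0,-0.002,0.001,0.025,0],[0,0,0,-0.002,0.001,0.025,0],[0,0,0,0,0,0.015,0],[0,0,0,0,0,0.01,0],[0,0,0,0,0,0,0],[0,0,0,-0.006,0,0,0],[0,0,0,-0.005,0,0,0],[0,0,0,-0.004,0,0,0],[0,0,0,-0.004,0,0,0]]]'
python3 -c "from h import *;st()"
```

```text
time_s: 2.9
tcp_pos: [0.6682, -0.145, 0.0483]
ee_rot: [[-1.0, -0.0, 0.001], [-0.0, 1.0, -0.0], [-0.001, -0.0, -1.0]]
wrist_force: [-1.0, 0.1, 0.5]
gripper_width: 0.006
gripper_force: 0.4
t 2.9 tcp [ 668.2 -145.    48.3] yaw 90.0 tilt [ 0.001 -0.   ] F [-1.   0.1  0.5] j6 -91 w 0.5
```

```bash

python3 -m handwheel '[[[0,0,0,-0.006,0,0,0],[0,0,0,-0.008,0.0005,0,0],[0,0,0,-0.008,0.0005,0,0],[0,0,0,-0.008,0.0005,0,0],[0,0,0,-0.008,0.0005,0,0],[0,0,0,-0.008,0.0005,0,0],[0,0,0,-0.008,0.0005,0,0],[0,0,0,-0.008,0.0005,0,0],[0,0,0,-0.008,0.0005,0,0],[0,0,0,-0.008,0,0,0],[0,0,0,-0.006,0,0,0],[0,0,0,-0.003,0,0,0]]]'
python3 -c "
from h import *;st()
cv2.imwrite('pics/k1.png',cv2.resize(cams.capture('scene')[150:260,160:380,::-1],None,fx=3,fy=3,interpolation=2))"
```

```text
time_s: 4.1
tcp_pos: [0.755, -0.1409, 0.0474]
ee_rot: [[-1.0, -0.0, 0.0], [-0.0, 1.0, -0.0], [-0.0, -0.0, -1.0]]
wrist_force: [-1.1, 0.6, 1.4]
gripper_width: 0.004
gripper_force: 0.7
t 4.1 tcp [ 755.  -140.9   47.4] yaw 90.0 tilt [ 0. -0.] F [-1.1  0.6  1.4] j6 -91 w 0.3
```

View pics/k1.png

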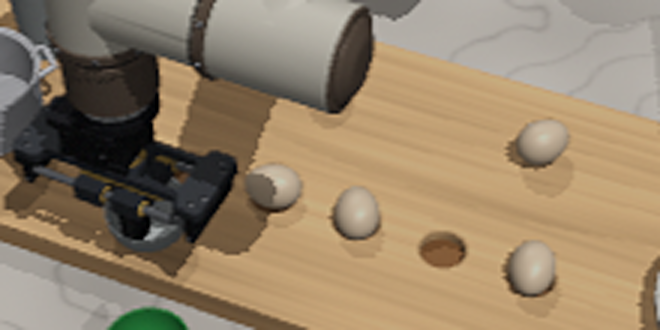

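The katori, at (145,225) in the crop, has been slid back behind pocket 4. I'll withdraw and go above egg b.

```bash

python3 -m handwheel '[[[0,0,0,0.006,0,0,0],[0,0,0,0.006,0,0,0],[0,0,0,0,0,-0.04,0],[0,0,0,0,0,-0.04,0],[0,0,0,0,0,-0.025,0.087],[0,0,0,0.045,0.012,0,0.087],[0,0,0,0.045,0.012,0,0.087],[0,0,0,0.045,0.012,0,0.087],[0,0,0,0.045,0.012,0,0.087],[0,0,0,0.045,0.012,0,0.087],[0,0,0,0.03,0.008,0,0.087],[0,0,0,0,0,0,0.087]]]'
python3 -c "
from h import *;st()
im=cams.capture('top');cv2.imwrite('pics/t1.png',cv2.resize(im[140:320,180:420,::-1],None,fx=3,fy=3,interpolation=2))"
```

```text
time_s: 5.35
tcp_pos: [0.4826, -0.0727, 0.153]
ee_rot: [[-1.0, -0.001, -0.001], [-0.001, 1.0, 0.001], [0.001, 0.001, -1.0]]
wrist_force: [1.5, -0.1, -0.1]
gripper_width: 0.649
gripper_force: 0.0
t 5.35 tcp [482.6 -72.7 153. ] yaw 90.1 tilt [-0.001  0.001] F [ 1.5 -0.1 -0.1] j6 -100 w 56.5
```

View pics/t1.png

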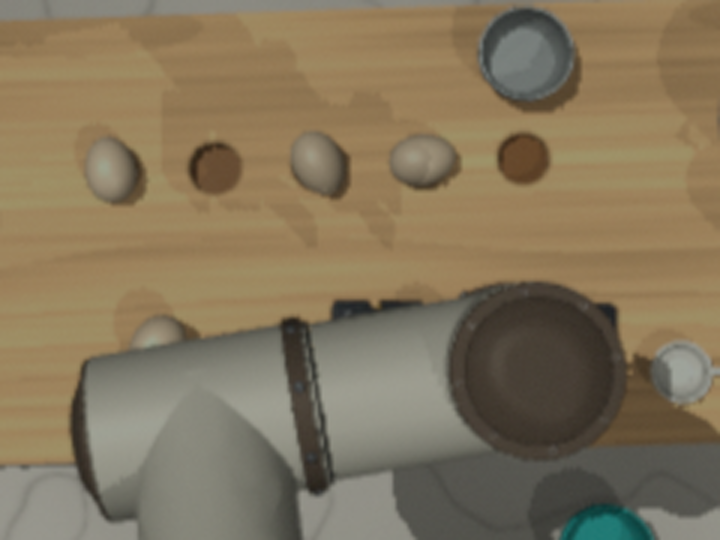

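Katori upright at (527,53), pocket 4 open at (524,158), pocket 1 at (215,168). Lowering over egg b with open jaws.

```bash

python3 -m handwheel '[[[0,0,0,-0.006,0,0.02,0.087],[0,0,0,0,0,0.02,0.087],[0,0,0,0,0,0.02,0.087],[0,0,0,0,0,0.02,0.087],[0,0,0,0,0,0.015,0.087],[0,0,0,0,0,0.01,0.087],[0,0,0,0,0,0.007,0.087],[0,0,0,0,0,0,0.07],[0,0,0,0,0,0,0.06],[0,0,0,0,0,0,0.055],[0,0,0,0,0,0,0.053],[0,0,0,0,0,0,0.053]]]'
python3 -c "
from h import *;st()
for u,v in((524,158),(215,168)): print(ray('top',180+(u-1)/3,140+(v-1)/3,.03).round(4))
for u,v in((527,53),): print(ray('top',180+(u-1)/3,140+(v-1)/3,.064).round(4))
cv2.imwrite('pics/s2.png',cv2.resize(cams.capture('scene')[130:230,200:360,::-1],None,fx=4,fy=4,interpolation=2))"
```

```text
time_s: 6.6
tcp_pos: [0.4937, -0.073, 0.0411]
ee_rot: [[-1.0, -0.0, 0.001], [-0.0, 1.0, 0.0], [-0.001, 0.0, -1.0]]
wrist_force: [0.9, -0.3, 0.2]
gripper_width: 0.655
gripper_force: 0.0
t 6.6 tcp [493.7 -73.   41.1] yaw 90.0 tilt [0.001 0.   ] F [ 0.9 -0.3  0.2] j6 -100 w 57.0
[ 0.6458 -0.1438  0.03  ]
[0.6342 0.1205 0.03  ]
[ 0.7296 -0.1411  0.064 ]
```

View pics/s2.png

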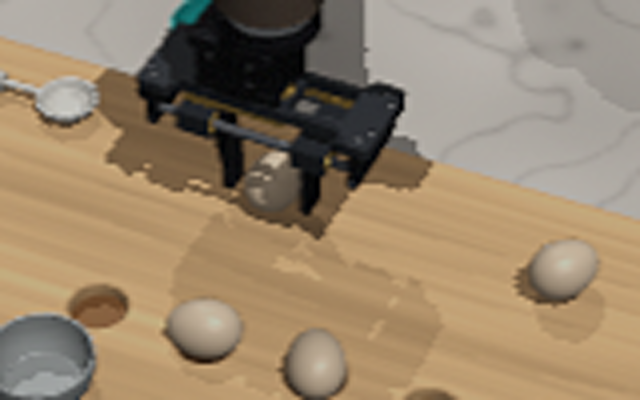

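Egg b is between the fingers, at (270,185). I'll close to a loose 47 mm cage and turn it.

```bash

python3 -m handwheel '[[[0,0,0,0.004,0,0,0.05],[0,0,0,0,0,0,0.048],[0,0,0,0,0,0,0.047],[0,0,0,0,0,0,0.047]]]'
python3 -m handwheel '[[[0,0,-0.6,0,0,0,0.047],[0,0,-0.9,0,0,0,0.047],[0,0,-1,0,0,0,0.047],[0,0,-1,0,0,0,0.047],[0,0,-1,0,0,0,0.047],[0,0,-1,0,0,0,0.047],[0,0,-1,0,0,0,0.047],[0,0,-1,0,0,0,0.047],[0,0,-1,0,0,0,0.047],[0,0,-1,0,0,0,0.047],[0,0,-1,0,0,0,0.047],[0,0,-0.45,0,0,0,0.047]]]'
python3 -c "
from h import *;st()
cv2.imwrite('pics/s3.png',cv2.resize(cams.capture('scene')[130:230,200:360,::-1],None,fx=4,fy=4,interpolation=2))"
```

```text
time_s: 7.05
tcp_pos: [0.4894, -0.073, 0.0406]
ee_rot: [[-1.0, -0.0, 0.0], [-0.0, 1.0, -0.0], [-0.0, -0.0, -1.0]]
wrist_force: [-0.3, -0.2, 0.2]
gripper_width: 0.541
gripper_force: 0.0
time_s: 8.25
tcp_pos: [0.4895, -0.073, 0.0405]
ee_rot: [[-0.409, -0.913, 0.0], [-0.913, 0.409, -0.0], [0.0, -0.0, -1.0]]
wrist_force: [-0.3, -0.6, 0.5]
gripper_width: 0.54
gripper_force: 0.1
t 8.25 tcp [489.5 -73.   40.5] yaw 155.9 tilt [ 0. -0.] F [-0.3 -0.6  0.5] j6 -34 w 47.0
```

View pics/s3.png

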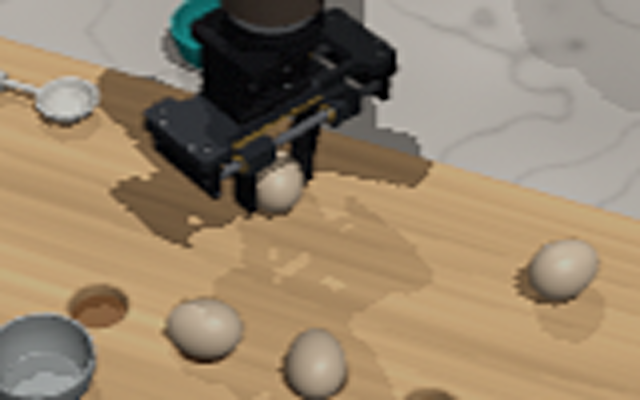

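Egg b has turned with the jaws, now at (280,188). Rolling it 110 mm toward pocket 4.

```bash

python3 -m handwheel '[[[0,0,0,0,-0.004,0,0.048],[0,0,0,0,-0.006,0,0.048],[0,0,0,0,-0.01,0,0.048],[0,0,0,0,-0.01,0,0.048],[0,0,0,0,-0.01,0,0.048],[0,0,0,0,-0.01,0,0.048],[0,0,0,0,-0.01,0,0.048],[0,0,0,0,-0.01,0,0.048],[0,0,0,0,-0.01,0,0.048],[0,0,0,0,-0.01,0,0.048],[0,0,0,0,-0.006,0,0.048],[0,0,0,0,-0.004,0,0.048]]]'
python3 -c "
from h import *;st()
s=r.sense();p=np.array(s['tcp_pos']);y=np.array(s['ee_rot'])[:,1];x=np.array(s['ee_rot'])[:,0];p[2]=.052
im=cv2.resize(cams.capture('scene')[150:230,180:340,::-1],None,fx=5,fy=5,interpolation=2)
for q,c in((p,(0,0,255)),(p+.028*x,(0,255,0)),(p-.028*x,(255,0,0)),([.6458,-.1438,.03],(0,255,255))):
  u=(proj('scene',q)-[180,150])*5;cv2.circle(im,(int(u[0]),int(u[1])),3,c,-1)
cv2.imwrite('pics/s4.png',im)"
```

```text
time_s: 9.5
tcp_pos: [0.5811, -0.1144, 0.0404]
ee_rot: [[-0.412, -0.911, -0.0], [-0.911, 0.412, 0.0], [-0.0, 0.0, -1.0]]
wrist_force: [0.3, 0.2, 0.3]
gripper_width: 0.554
gripper_force: 0.0
t 9.5 tcp [ 581.1 -114.4   40.4] yaw 155.7 tilt [-0.  0.] F [0.3 0.2 0.3] j6 -29 w 48.2
```

View pics/s4.png

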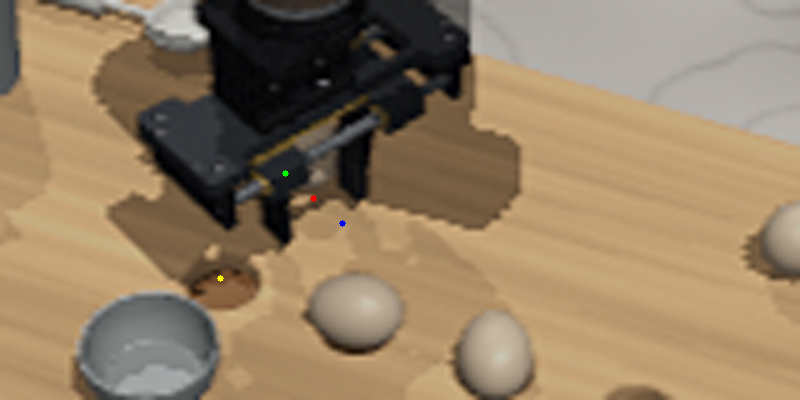

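Only a sliver of egg b shows between the fingers, at (322,170), so it has drifted along tool +x. I'll open, lift clear and measure it numerically.

```bash
cat >> h.py <<'E'
def ang(a): return (a+90)%180-90
def look(egs):
    im=cams.capture("top")
    for n,p,z in egs:
        try:
            c,th,s=egg(im,p,z,f"pics/d_{n}.png");print(n,c,"axis",round(ang(th),1),s)
        except Exception as e: print(n,"fail",e)
SEAT=[("p0",(.6316,.209),.042),("p2",(.639,.033),.042),("p3",(.6424,-.055),.042)]
E
python3 -m handwheel '[[[0,0,0,0,0,0,0.07],[0,0,0,0,0,0,0.075],[0,0,0,0,0,-0.03,0.075],[0,0,0,0,0,-0.05,0.075],[0,0,0,0,0,-0.05,0.075],[0,0,0,0.045,0,0,0.087],[0,0,0,0.05,0,0,0.087],[0,0,0,0.05,0,0,0.087],[0,0,0,0.05,0,0,0.087],[0,0,0,0.05,0,0,0.087],[0,0,0,0.05,0,0,0.087],[0,0,0,0,0,0,0.087]]]'
python3 -c "
from h import *;st()
look([('b',(.57,-.13),.052),('a',(.482,.163),.052)]+SEAT)"
```

```text
time_s: 10.75
tcp_pos: [0.4561, -0.3871, 0.1703]
ee_rot: [[-0.417, -0.909, -0.001], [-0.909, 0.417, -0.0], [0.001, 0.001, -1.0]]
wrist_force: [-0.9, 0.3, -0.4]
gripper_width: 1.002
gripper_force: 0.0
t 10.75 tcp [ 456.1 -387.1  170.3] yaw 155.3 tilt [-0.001 -0.   ] F [-0.9  0.3 -0.4] j6 0 w 87.2
b [ 544.9 -142.5] axis 36.8 (43, 57)
a [481.8 164.9] axis -34.4 (43, 57)
p0 [629.2 209.8] axis 7.3 (44, 59)
p2 [638.9  32.7] axis 25.3 (44, 57)
p3 [642.4 -55. ] axis -76.6 (43, 58)
```

Egg b rolled exactly across its own axis: it lagged the 47 mm cage by about 27°, which agrees with the geometry. Its axis now stands at 37° and must be 90° for a straight roll. I'll turn it with over-rotation, re-measure, and then push from behind with closed fingers, since the front finger would come close to the katori.

```bash
cat >> h.py <<'E'
def go(x,y,z,yaw=None):
    "print shift in tool axes (mm) from measured pose, at tool yaw (default current)"
    s=r.sense();R=np.array(s["ee_rot"]);c=np.degrees(np.arctan2(R[1,1],R[0,1]));w=c if yaw is None else yaw
    d=np.array([x,y,z])-np.array(s["tcp_pos"])*1000;a=np.radians(w)
    print("turn units",round(-((w-c+180)%360-180)/6,2),"dx",round(-np.sin(-a)*-d[0]+np.cos(a)*d[1],1),"dy",round(np.cos(a)*d[0]+np.sin(a)*d[1],1),"dz",round(-d[2],1))
E
python3 -m handwheel '[[[0,0,1.2,0,0,0,0.087],[0,0,1.2,0,0,0,0.087],[0,0,1.2,0,0,0,0.087],[0,0,1.1,0,0,0,0.087],[0,0,0,-0.0364,0.0236,0,0.087],[0,0,0,-0.0364,0.0236,0,0.087],[0,0,0,-0.0364,0.0236,0,0.087],[0,0,0,-0.0364,0.0236,0,0.087],[0,0,0,-0.0364,0.0236,0,0.087],[0,0,0,-0.0364,0.0236,0,0.087],[0,0,0,0,0,0,0.087]]]'
python3 -c "
from h import *;st();go(545,-142.5,41)"
```

```text
time_s: 11.9
tcp_pos: [0.5477, -0.1324, 0.1708]
ee_rot: [[-0.789, -0.615, 0.001], [-0.615, 0.789, 0.001], [-0.001, -0.0, -1.0]]
wrist_force: [0.6, 0.3, 0.4]
gripper_width: 0.995
gripper_force: 0.0
t 11.9 tcp [ 547.7 -132.4  170.8] yaw 128.0 tilt [0.001 0.001] F [0.6 0.3 0.4] j6 -55 w 86.5
turn units -0.0 dx 8.4 dy -6.3 dz 129.8
```

```bash

python3 -m handwheel '[[[0,0,0,0.008,-0.006,0.03,0.087],[0,0,0,0,0,0.03,0.087],[0,0,0,0,0,0.025,0.087],[0,0,0,0,0,0.02,0.087],[0,0,0,0,0,0.015,0.087],[0,0,0,0,0,0.01,0.087],[0,0,0,0,0,0,0.075],[0,0,0,0,0,0,0.065],[0,0,0,0,0,0,0.058],[0,0,0,0,0,0,0.053]]]'
python3 -m handwheel '[[[0,0,0,0,0,0,0.05],[0,0,0,0,0,0,0.048],[0,0,0,0,0,0,0.047],[0,0,0,0,0,0,0.046],[0,0,0,0,0,0,0.046]]]'
python3 -c "
from h import *;st();go(545,-142.5,41,203)"
```

```text
time_s: 12.9
tcp_pos: [0.5441, -0.1473, 0.0415]
ee_rot: [[-0.793, -0.609, 0.002], [-0.609, 0.793, -0.0], [-0.001, -0.001, -1.0]]
wrist_force: [0.2, -0.5, 0.3]
gripper_width: 0.718
gripper_force: 0.0
time_s: 13.4
tcp_pos: [0.5435, -0.1474, 0.0405]
ee_rot: [[-0.793, -0.609, -0.0], [-0.609, 0.793, -0.0], [0.0, 0.0, -1.0]]
wrist_force: [0.5, -0.8, 0.1]
gripper_width: 0.53
gripper_force: 0.0
t 13.4 tcp [ 543.5 -147.4   40.5] yaw 127.5 tilt [-0. -0.] F [ 0.5 -0.8  0.1] j6 -54 w 46.1
turn units -12.58 dx -3.9 dy -3.3 dz -0.5
```

```bash

python3 -m handwheel '[[[0,0,-0.6,0,0,0,0.046],[0,0,-0.9,0,0,0,0.046],[0,0,-1.1,0,0,0,0.046],[0,0,-1.1,0,0,0,0.046],[0,0,-1.1,0,0,0,0.046],[0,0,-1.1,0,0,0,0.046],[0,0,-1.2,0,0,0,0.046],[0,0,-1.2,0,0,0,0.046],[0,0,-1.2,0,0,0,0.046],[0,0,-1.2,0,0,0,0.046],[0,0,-1.1,0,0,0,0.046],[0,0,-0.8,0,0,0,0.046]]]' | head -1
python3 -m handwheel '[[[0,0,0,0,0,0,0.06],[0,0,0,0,0,0,0.075],[0,0,0,0,0,-0.03,0.075],[0,0,0,0,0,-0.05,0.075],[0,0,0,0,0,-0.05,0.075],[0,0,0,0.033,0.037,0,0.075],[0,0,0,0.033,0.037,0,0.075],[0,0,0,0.033,0.037,0,0.075],[0,0,0,0.033,0.037,0,0.075],[0,0,0,0.033,0.037,0,0.075],[0,0,0,0.033,0.037,0,0.075]]]' | head -1
python3 -c "
from h import *;st();look([('b',(.545,-.143),.052)])"
```

```text
time_s: 14.6
time_s: 15.7
t 15.7 tcp [ 415.8 -418.1  170.6] yaw -157.0 tilt [-0.  0.] F [ 1.2 -0.2 -0. ] j6 52 w 75.0
b [ 541.  -142.4] axis -86.6 (43, 57)
```

Egg b's axis is at 93°, almost ideal. I'll set the closed fingers behind it.

```bash

python3 -m handwheel '[[[0,0,-1.3,0,0,0,0],[0,0,-1.3,0,0,0,0],[0,0,-1.3,0,0,0,0],[0,0,-1.3,0,0,0,0],[0,0,-1.3,0,0,0,0],[0,0,-1.3,0,0,0,0],[0,0,-1.3,0,0,0,0],[0,0,-1.3,0,0,0,0],[0,0,-1.3,0,0,0,0],[0,0,0,0,0,0,0]]]' | head -1
python3 -c "
from h import *;st();go(495,-145,41)"
```

```text
time_s: 16.75
t 16.75 tcp [ 416.9 -416.4  170.3] yaw -86.8 tilt [-0.001  0.   ] F [-0.1 -0.1 -0.6] j6 122 w 4.7
turn units -0.0 dx 93.3 dy -266.6 dz 129.3
```

```bash

python3 -m handwheel '[[[0,0,0,0.015,-0.044,0,0],[0,0,0,0.015,-0.044,0,0],[0,0,0,0.016,-0.045,0,0],[0,0,0,0.016,-0.045,0,0],[0,0,0,0.016,-0.045,0,0],[0,0,0,0.015,-0.044,0,0],[0,0,0,0,0,0.03,0],[0,0,0,0,0,0.03,0],[0,0,0,0,0,0.03,0],[0,0,0,0,0,0.025,0],[0,0,0,0,0,0.014,0],[0,0,0,0,0,0,0]]]' | head -1
python3 -c "
from h import *;st();go(541-31.5,-143.8,41)"
```

```text
time_s: 17.95
t 17.95 tcp [ 492.7 -144.6   39.5] yaw -86.9 tilt [-0.005  0.   ] F [-0.2 -1.3 -0.5] j6 91 w 0.7
turn units -0.0 dx 16.8 dy 0.1 dz -1.5
```

```bash

python3 -m handwheel '[[[0,0,0,0.006,0,0,0],[0,0,0,0.006,0,0,0],[0,0,0,0.004,0,0,0],[0,0,0,0.005,0,0,0],[0,0,0,0.008,0,0,0],[0,0,0,0.009,0,0,0],[0,0,0,0.009,0,0,0],[0,0,0,0.009,0,0,0],[0,0,0,0.009,0,0,0],[0,0,0,0.008,0,0,0],[0,0,0,0.006,0,0,0],[0,0,0,0.004,0,0,0]]]' | head -1
python3 -m handwheel '[[[0,0,0,-0.01,0,0,0],[0,0,0,-0.02,0,-0.03,0],[0,0,0,0,0,-0.05,0],[0,0,0,0,0,-0.05,0],[0,0,0,-0.015,0.044,0,0],[0,0,0,-0.015,0.044,0,0],[0,0,0,-0.015,0.044,0,0],[0,0,0,-0.015,0.044,0,0],[0,0,0,-0.015,0.044,0,0],[0,0,0,-0.015,0.044,0,0]]]' | head -1
python3 -c "
from h import *;st();look([('b',(.605,-.143),.052)])"
```

```text
time_s: 19.15
time_s: 20.15
t 20.15 tcp [ 470.9 -411.5  171.5] yaw -86.7 tilt [-0.001  0.001] F [ 0.8  0.4 -0.1] j6 120 w 0.7
b [ 616.1 -136.4] axis -85.5 (43, 57)
```

Egg b is at (616,-136), its straight roll ending about 9 mm off-centre, still well over the mouth. I'll roll it in with a slight -y bias.

```bash

python3 -m handwheel '[[[0,0,0,0.013,-0.044,0,0],[0,0,0,0.014,-0.044,0,0],[0,0,0,0.014,-0.045,0,0],[0,0,0,0.015,-0.047,0,0],[0,0,0,0.015,-0.047,0,0],[0,0,0,0.015,-0.045,0,0],[0,0,0,0,0,0.03,0],[0,0,0,0,0,0.03,0],[0,0,0,0,0,0.03,0],[0,0,0,0,0,0.025,0],[0,0,0,0,0,0.014,0],[0,0,0,0,0,0,0]]]' | head -1
python3 -c "
from h import *;st();go(584.5,-137,41);go(609,-143,41)"
```

```text
time_s: 21.4
t 21.4 tcp [ 540.  -133.7   40.3] yaw -86.7 tilt [-0.006  0.   ] F [-0.2  0.   0.5] j6 91 w 0.4
turn units -0.0 dx 44.3 dy 5.9 dz -0.7
turn units -0.0 dx 68.4 dy 13.2 dz -0.7
```

```bash

python3 -m handwheel '[[[0,0,0,0.012,0,0,0],[0,0,0,0.012,0.001,0,0],[0,0,0,0.01,0,0,0],[0,0,0,0.006,0,0,0],[0,0,0,0.004,0,0,0],[0,0,0,0.004,0.002,0,0],[0,0,0,0.004,0.002,0,0],[0,0,0,0.004,0.002,0,0],[0,0,0,0.004,0.002,0,0],[0,0,0,0.004,0.002,0,0],[0,0,0,0.004,0.002,0,0],[0,0,0,0,0,0,0]]]' | tail -5
python3 -m handwheel '[[[0,0,0,-0.01,0,0,0],[0,0,0,-0.02,0,-0.03,0],[0,0,0,0,0,-0.05,0],[0,0,0,0,0,-0.05,0],[0,0,0,-0.015,0.044,0,0],[0,0,0,-0.015,0.044,0,0],[0,0,0,-0.015,0.044,0,0],[0,0,0,-0.015,0.044,0,0],[0,0,0,-0.015,0.044,0,0],[0,0,0,-0.015,0.044,0,0]]]' | head -1
python3 -c "
from h import *;st();look([('b',(.645,-.143),.042)]+SEAT)"
```

```text
tcp_pos: [0.6122, -0.1432, 0.0425]
ee_rot: [[0.998, 0.058, 0.0], [0.058, -0.998, -0.0], [0.0, 0.0, -1.0]]
wrist_force: [-0.4, 0.1, 0.6]
gripper_width: 0.006
gripper_force: 0.0
time_s: 23.6
t 23.6 tcp [ 505.4 -414.5  172.6] yaw -86.7 tilt [-0.     0.001] F [ 1.1  0.  -0.2] j6 119 w 0.6
b [ 646.7 -140.7] axis 80.7 (44, 55)
p0 [627.5 210.9] axis -5.8 (46, 62)
p2 [638.7  32.7] axis 24.8 (44, 57)
p3 [642.7 -55.5] axis -72.0 (44, 58)
```

Egg b sits in pocket 4, about 3 mm off centre. Now egg a.

```bash

python3 -m handwheel '[[[0,0,1.26,0,0,0,0.087],[0,0,1.26,0,0,0,0.087],[0,0,1.26,0,0,0,0.087],[0,0,1.26,0,0,0,0.087],[0,0,1.26,0,0,0,0.087],[0,0,0,-0.0288,-0.0388,0,0.087],[0,0,0,-0.0288,-0.0388,0,0.087],[0,0,0,-0.0288,-0.0388,0,0.087],[0,0,0,-0.0288,-0.0388,0,0.087],[0,0,0,-0.0288,-0.0388,0,0.087],[0,0,0,-0.0288,-0.0388,0,0.087],[0,0,0,-0.0288,-0.0388,0,0.087]]]' | head -1
python3 -m handwheel '[[[0,0,0,-0.0288,-0.0388,0,0.087],[0,0,0,-0.0288,-0.0388,0,0.087],[0,0,0,-0.0288,-0.0388,0,0.087],[0,0,0,-0.0288,-0.0388,0,0.087],[0,0,0,-0.0288,-0.0388,0,0.087],[0,0,0,0,0,0,0.087],[0,0,0,0,0,0,0.087]]]' | head -1
python3 -c "
from h import *;st();go(482,164.9,41)"
```

```text
time_s: 24.85
time_s: 25.55
t 25.55 tcp [484.5 166.7 172.2] yaw -124.4 tilt [-0.001 -0.   ] F [-0.3 -0.5 -0.2] j6 19 w 87.1
turn units -0.0 dx -1.1 dy 2.9 dz 131.2
```

```bash

python3 -m handwheel '[[[0,0,0,-0.001,0.003,0.03,0.087],[0,0,0,0,0,0.03,0.087],[0,0,0,0,0,0.025,0.087],[0,0,0,0,0,0.02,0.087],[0,0,0,0,0,0.015,0.087],[0,0,0,0,0,0.01,0.087],[0,0,0,0,0,0,0.075],[0,0,0,0,0,0,0.065],[0,0,0,0,0,0,0.058],[0,0,0,0,0,0,0.053]]]' |head -2
python3 -m handwheel '[[[0,0,0,0,0,0,0.05],[0,0,0,0,0,0,0.048],[0,0,0,0,0,0,0.047],[0,0,0,0,0,0,0.046],[0,0,0,0,0,0,0.046]]]'|tail -2
python3 -c "
from h import *;st();go(482,164.9,41,144.3)"
```

```text
time_s: 26.55
tcp_pos: [0.4838, 0.1644, 0.0434]
gripper_width: 0.532
gripper_force: 0.0
t 27.05 tcp [483.3 164.1  42.5] yaw -124.5 tilt [-0. -0.] F [-1.1  0.4 -0.4] j6 19 w 46.3
turn units 15.2 dx 0.1 dy 1.5 dz 1.5
```

```bash

python3 -m handwheel '[[[0,0,0.7,0,0,0,0.046],[0,0,1.3,0,0,0,0.046],[0,0,1.35,0,0,0,0.046],[0,0,1.35,0,0,0,0.046],[0,0,1.35,0,0,0,0.046],[0,0,1.35,0,0,0,0.046],[0,0,1.35,0,0,0,0.046],[0,0,1.35,0,0,0,0.046],[0,0,1.35,0,0,0,0.046],[0,0,1.35,0,0,0,0.046],[0,0,1.3,0,0,0,0.046],[0,0,1.1,0,0,0,0.046]]]' | head -1
python3 -m handwheel '[[[0,0,0,0,0,0,0.06],[0,0,0,0,0,0,0.075],[0,0,0,0,0,-0.03,0.075],[0,0,0,0,0,-0.05,0.075],[0,0,0,0,0,-0.05,0.075],[0,0,0,0.0394,-0.0222,0,0.06],[0,0,0,0.0394,-0.0222,0,0.03],[0,0,0,0.0394,-0.0222,0,0],[0,0,0,0.0394,-0.0222,0,0],[0,0,0,0.0394,-0.0222,0,0],[0,0,0,0.0394,-0.0222,0,0],[0,0,0,0.0394,-0.0222,0,0]]]' | head -1
python3 -c "
from h import *;st();look([('a',(.482,.164),.052)]+SEAT)"
```

```text
time_s: 28.25
time_s: 29.45
t 29.45 tcp [ 448.1 -152.2  172.8] yaw 144.5 tilt [0.001 0.   ] F [ 0.2 -0.4 -0.9] j6 -37 w 27.0
a [482.3 164.9] axis 72.7 (43, 57)
p0 [626.8 222.3] axis -76.4 (53, 86)
p2 [639.1  33.4] axis 26.5 (43, 56)
p3 [643.  -54.6] axis -77.1 (41, 57)
```

Egg a's axis is 72.7°, so it rolls along -17.3°, and it needs -16.2°. Setting the closed fingers behind it.

```bash

python3 -m handwheel '[[[0,0,1.33,0,0,0,0],[0,0,1.33,0,0,0,0],[0,0,1.33,0,0,0,0],[0,0,1.33,0,0,0,0],[0,0,1.33,0,0,0,0],[0,0,1.33,0,0,0,0],[0,0,1.33,0,0,0,0],[0,0,1.33,0,0,0,0],[0,0,1.33,0,0,0,0]]]' | head -1
python3 -m handwheel '[[[0,0,0,0.0152,0.0447,0,0],[0,0,0,0.0152,0.0447,0,0],[0,0,0,0.0152,0.0447,0,0],[0,0,0,0.0152,0.0447,0,0],[0,0,0,0.0152,0.0447,0,0],[0,0,0,0.0152,0.0447,0,0],[0,0,0,0.0152,0.0447,0,0],[0,0,0,0,0,0,0],[0,0,0,0,0,0,0]]]' | head -1
python3 -c "
from h import *;st();go(439.3,178.3,41)"
```

```text
time_s: 30.4
time_s: 31.3
t 31.3 tcp [440.8 180.7 172.2] yaw 72.7 tilt [-0.001 -0.001] F [ 0.5 -0.5  0.1] j6 -149 w 0.4
turn units -0.0 dx 0.7 dy -2.8 dz 131.2
```

```bash

python3 -m handwheel '[[[0,0,0,0,-0.003,0.03,0],[0,0,0,0,0,0.03,0],[0,0,0,0,0,0.03,0],[0,0,0,0,0,0.025,0],[0,0,0,0,0,0.016,0],[0,0,0,0,0,0,0],[0,0,0,-0.005,0,0,0],[0,0,0,-0.005,0,0,0],[0,0,0,-0.004,0,0,0],[0,0,0,-0.005,0,0,0],[0,0,0,-0.008,0,0,0]]]' | head -2
python3 -m handwheel '[[[0,0,0,-0.009,0,0,0],[0,0,0,-0.009,0,0,0],[0,0,0,-0.009,0,0,0],[0,0,0,-0.009,0,0,0],[0,0,0,-0.009,0,0,0],[0,0,0,-0.009,0,0,0],[0,0,0,-0.009,0,0,0],[0,0,0,-0.009,0,0,0],[0,0,0,-0.009,0,0,0],[0,0,0,-0.008,0,0,0],[0,0,0,-0.006,0,0,0],[0,0,0,-0.004,0,0,0]]]' | head -2
python3 -c "
from h import *;st()"
```

```text
time_s: 32.4
tcp_pos: [0.4666, 0.1688, 0.0421]
time_s: 33.6
tcp_pos: [0.5611, 0.1389, 0.0415]
t 33.6 tcp [561.1 138.9  41.5] yaw 72.5 tilt [-0. -0.] F [-0.5 -0.1 -0.1] j6 -137 w 0.2
```

```bash

python3 -m handwheel '[[[0,0,0,0.01,0,0,0],[0,0,0,0.02,0,-0.03,0],[0,0,0,0,0,-0.05,0],[0,0,0,0,0,-0.05,0],[0,0,0,0,-0.047,0,0],[0,0,0,0,-0.047,0,0],[0,0,0,0,-0.047,0,0],[0,0,0,0,-0.047,0,0],[0,0,0,0,-0.047,0,0],[0,0,0,0,-0.047,0,0],[0,0,0,0,-0.047,0,0]]]' | head -1
python3 -c "
from h import *;st();look([('a',(.592,.13),.052)])"
```

```text
time_s: 34.7
t 34.7 tcp [ 431.2 -166.5  171.7] yaw 72.6 tilt [0. 0.] F [ 0.7 -0.2 -0.7] j6 -107 w 0.3
a [597.4 126.4] axis 70.3 (43, 57)
```

```bash

python3 -m handwheel '[[[0,0,0,-0.0037,0.047,0,0],[0,0,0,-0.0037,0.047,0,0],[0,0,0,-0.0037,0.047,0,0],[0,0,0,-0.0037,0.047,0,0],[0,0,0,-0.0037,0.047,0,0],[0,0,0,-0.0037,0.047,0,0],[0,0,0,-0.0037,0.047,0,0],[0,0,0,0.004,0,0.03,0],[0,0,0,0,0,0.03,0],[0,0,0,0,0,0.03,0],[0,0,0,0,0,0.025,0],[0,0,0,0,0,0.015,0]]]' | head -1
python3 -m handwheel '[[[0,0,0,0,0,0,0],[0,0,0,0,0,0,0]]]' | head -1
python3 -c "
from h import *;st();go(597.4-30,126.4+9.5,41); go(634.5-33,120.7+8,41)"
```

```text
time_s: 35.95
time_s: 36.15
t 36.15 tcp [552.5 141.9  41.9] yaw 72.5 tilt [-0. -0.] F [ 0.2  0.7 -0.4] j6 -138 w 0.7
turn units -0.0 dx -16.0 dy -1.2 dz 0.9
turn units -0.0 dx -50.7 dy 2.2 dz 0.9
```

```bash

python3 -m handwheel '[[[0,0,0,-0.007,-0.001,0,0],[0,0,0,-0.006,0,0,0],[0,0,0,-0.004,0,0,0],[0,0,0,-0.004,0.001,0,0],[0,0,0,-0.004,0.001,0,0],[0,0,0,-0.004,0.001,0,0],[0,0,0,-0.004,0.001,0,0],[0,0,0,-0.004,0.001,0,0],[0,0,0,-0.004,0.001,0,0],[0,0,0,-0.004,0.001,0,0],[0,0,0,-0.004,0.001,0,0],[0,0,0,-0.002,0,0,0]]]' | head -2
python3 -m handwheel '[[[0,0,0,0.01,0,0,0],[0,0,0,0.02,0,-0.03,0],[0,0,0,0,0,-0.05,0],[0,0,0,0,0,-0.05,0],[0,0,0,0,-0.047,0,0],[0,0,0,0,-0.047,0,0],[0,0,0,0,-0.047,0,0],[0,0,0,0,-0.047,0,0],[0,0,0,0,-0.047,0,0],[0,0,0,0,-0.047,0,0],[0,0,0,0,-0.047,0,0],[0,0,0,0,-0.047,0,0]]]' | head -1
python3 -c "
from h import *;st();look([('a',(.6345,.1205),.042),('b',(.645,-.143),.042)]+SEAT)
a=cams.capture('scene')[140:260,180:390,::-1];b=cams.capture('top')[160:250,200:400,::-1]
a=cv2.resize(a,(525,300));b=cv2.resize(b,(640,288));o=np.zeros((588,640,3),np.uint8);o[:300,:525]=a;o[300:]=b;cv2.imwrite('pics/fin.png',o)"
```

```text
time_s: 37.35
tcp_pos: [0.604, 0.1329, 0.0415]
time_s: 38.55
t 38.55 tcp [ 460.2 -217.7  171.7] yaw 72.5 tilt [0. 0.] F [ 1.  -0.6 -0.5] j6 -100 w 0.4
a [633.7 124.7] axis -86.5 (41, 84)
b [ 647.4 -140.1] axis 87.0 (43, 54)
p0 [626.1 222.3] axis -73.3 (52, 92)
p2 [638.5  33.2] axis 25.3 (43, 57)
p3 [642.9 -54.2] axis -75.9 (41, 57)
```

View pics/fin.png

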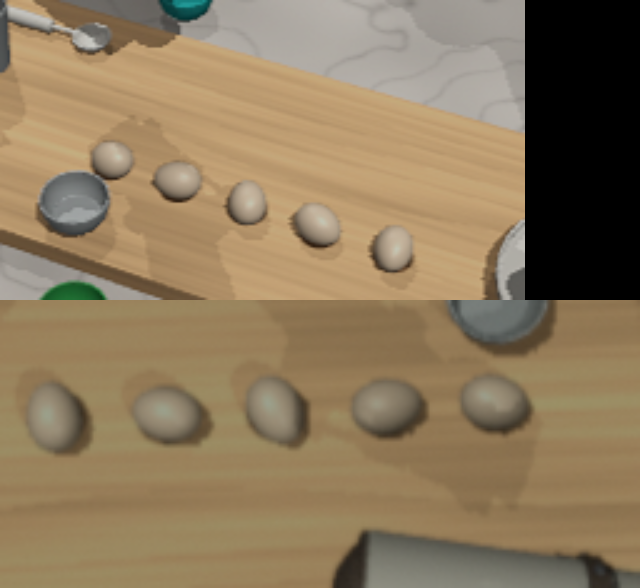

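The final picture shows all five eggs in the row at (56,416), (168,414), (276,410), (388,406) and (495,402). Eggs a and b are within about 3 mm of their pocket centres, the katori is upright behind pocket 4, and the arm is clear, so I'm handing in.

```bash
python3 -c "
from station import r;print(r.finish_job())"
```

```text
the job is handed in; nothing more can be done
None
```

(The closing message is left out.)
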